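# Set the jaw gap of a tie-rod frame on a gauge block

### The job

Slide the cover plate of the gauge tray aside until it lies flat on the tray's deck, and take out the rectangular gauge block. Stand it upright on the frame's seat, midway between the two open jaws with its long side pointing from jaw to jaw, and let go of it; then turn the turnbuckle sleeve by its spokes until both jaws grip the block firmly, stopping when you feel it tighten rather than forcing it. Leave the small jug, the bottle and the vial where they stand.

Things in the scene. Friction and masses are not known exactly. Their poses are not given: they have to be found in the camera images.
- frame: Grey tie-rod frame fixed to the table, base 225 x 250, 12 thick. Origin: on the table, straight below the sleeve's middle; z up. The sleeve's axis runs along frame y at x = 0, 62 above the table. Frame +x points from sleeve to seat.
- seat_top (a point): Middle of the flat top of the frame's seat, a raised block 50 (x) by 120 (y), top 56 above the table, at frame x = +115, y = 0. Axes as the frame's. Nothing on the frame is higher than 118.
- sleeve_mid (a point): Middle of the turnbuckle sleeve: round steel body 28 in diameter, 80 long, with four round spokes (10 thick, tips 56 from the axis) at right angles, in the frame's plane y = 0. It stays where it is left. Turning it freely takes about 0.18 N m: 3 to 5 N across a spoke near its end. Each 10 N of clamping by the jaws adds 0.05 N m: near a spoke's end 6 to 9 N means well clamped, over 12 N is forcing it.
- sleeve (a joint): Angle of the sleeve, rad. At any multiple of pi/2 a spoke points straight up. It grows (tightens) as the sleeve's top moves to frame +x; each rad brings both jaws 2.55 mm inward at once. It starts 3 to 7 rad short of gripping the gauge (a spoke can only be swung part of a turn, so take one after the other); the value where the jaws grip is not given: feel for it.
- jaw_left_face (a point): Middle of the flat steel end face of the jaw on the frame's +y side, which looks to frame -y. Face 28 (x) by 34 high, 58 to 92 above the table, at frame x = +115. Both jaws slide along frame y only, always at equal distances from frame y = 0, moved by the sleeve.
- jaw_right_face (a point): The same on the frame's -y side, looking to frame +y.
- jaw_left: The jaw itself, grey, sliding on the frame at its +y side (origin at the frame's origin when the sleeve reads 0).
- jaw_right: The same on the -y side.
- tray: Aluminium gauge tray fixed to the table, 117 (x) by 242 (y), 50 high. Origin: centre of its underside. +y half: flat deck flush with the rim. -y half: two open pockets side by side, each 107 (x) by 53 (y), floor 8 above the table, centred at x = 0, y = -89.5 and y = -32. One holds the gauge block, the other a loose steel bush (ring 34 across, 22 high).
- cover_knob (a point): Loose dark steel cover plate, 115 by 116 and 5 thick, 0.25 kg, that lies over both pockets at the start, top 55 above the table; black upright knob in its middle, 20 in diameter, 25 high. The point is 18 above the plate's underside, on the knob's axis; axes as the tray's. Fully on the deck it is at tray y = +60.
- gauge_center (a point): Steel gauge block, 24 (x) by 40 (y) by 36 high, about 0.25 kg. Point: its centre. Lies in one of the two pockets under the cover, standing on the pocket floor, centre 26 above the table, its 40 length about along tray y.
- gauge: The same gauge block; origin at the centre of its underside.
- jug_small_center (a point): Bystander: small clear plastic jug, 100 tall, 84 across, with a handle; the point is at its centre.
- dye_bottle_center (a point): Bystander: closed amber glass bottle, 110 tall, 56 across; the point is at its centre.
- vial_center (a point): Bystander: closed amber vial, 45 tall, 28 across; the point is at its centre.

How it is judged:
On the way, in this order (a step that is already met when the one before it is completed fails the run):
1. The cover plate lies on the tray's deck, clear of the pockets (y of cover_knob in the frame of tray between 0.045 and 0.085 m and x of cover_knob in the frame of tray between -0.03 and 0.03 m and z of cover_knob in the frame of tray between 0.062 and 0.075 m), for 0.2 s.
2. The gauge block stands released on the seat between the jaws (x of gauge_center in the frame of frame between 0.102 and 0.128 m and y of gauge_center in the frame of frame between -0.02 and 0.02 m and z of gauge_center in the frame of frame between 0.07 and 0.078 m and angle between gauge_center's own z axis and vertical below 0.12 rad and angle between the y axis of gauge_center and the y axis of frame, either way round below 0.3 rad and contact force between the fingers and gauge below 0.1 N and linear speed of gauge below 0.02 m/s), for 0.2 s.
3. Both jaws press on the gauge block (x of gauge_center in the frame of frame between 0.102 and 0.128 m and y of gauge_center in the frame of frame between -0.02 and 0.02 m and z of gauge_center in the frame of frame between 0.07 and 0.078 m and angle between gauge_center's own z axis and vertical below 0.12 rad and angle between the y axis of gauge_center and the y axis of frame, either way round below 0.3 rad and contact force between each of jaw_left, jaw_right and gauge above 6 N), for 0.2 s.
At the end, for the whole second after the job is handed in: Gauge on the seat, released, upright (0.12 rad), length along frame y (0.3 rad), within 13 mm of the seat's middle in x and 20 mm in y, each jaw pressing it with over 6 N; cover flat on the deck, its knob at tray y +45 to +85 mm and x within 30 mm (all of step 1 and all of step 3 and contact force between the fingers and gauge below 0.1 N and linear speed of gauge below 0.01 m/s); the robot touches nothing.
It fails at once if The gauge block is squeezed by a jaw with more than 90 N (contact force between any of jaw_left, jaw_right and gauge above 90 N).
It fails at once if The small jug, the bottle or the vial is moved more than 40 mm or knocked over (distance of any of jug_small_center, dye_bottle_center, vial_center from where it was at the start of the episode above 0.04 m or angle between any of jug_small_center, dye_bottle_center, vial_center's own z axis and vertical above 0.6 rad).
It also fails if it takes over 72 s, if anything falls off the work surface, if the arm or the gripper's body presses on something with over 40 N, if the wrist force passes 120 N, or if a joint passes its speed limit or range.

### The arm

A 6-joint arm with a two-finger parallel gripper is mounted at the origin on the work surface. World frame = base frame: x ahead of the robot, y to its left, z up, the work surface at z = 0. Lengths are in m, angles in rad, forces in N, time in s.
With the tool pointing down it reaches from about 0.35 to 0.975 m from the base axis. Payload 4.9 kg.
Tool frame: the origin (TCP) lies at the very end of the fingers, on their centre line; the grasp point (between the pads) lies 19 mm behind it; y points along the fingers, z is the direction in which the jaws open and shut, and the axes are right-handed (so a half turn about y gives the same grasp; the last joint's range is limited). The gripper opens to 85 mm and grips with 20 to 120 N. Pads are 22 mm wide; open, the fingers measure 114 mm over their backs; the gripper's body (76 mm by 85 mm) begins 54 mm behind the grasp point. The pads swing forward as they close: fully open they stand 13 mm farther back than shut.
Start: joints at [-1.269, 0.053, 1.613, -0, 1.476, -0.119], TCP at [0.255, -0.57, 0.231] pointing down, gripper open.
Joint ranges: [-3.01, 3.01], [-1.01, 2.22], [0.06, 2.58], [-1.02, 4.17], [0.09, 2.62], [-3.14, 3.14]. Speed limits (rad/s): [2.57, 2.57, 3.14, 3.14, 3.14, 3.14].

### API

Orientations are given as a rotation vector (axis times angle).
In Python, from station import monitor, viewer, ticket gives the robot as it stands.
- The arm moves only by the tool servo_tool, never from a script. Its argument "commands" is one flat list of numbers, 7 for each row, row after row: the turn, a rotation vector about the tool's x, y, z in rad, then the shift along the tool's x, y, z in cm, then the opening, from 0 (shut) to 1 (fully open). In form: [rx, ry, rz, dx, dy, dz, claw, rx, ry, rz, dx, dy, dz, claw, ...]. A call has 1 to 20 rows; each row shifts and turns the pose as measured when the row begins, along the tool's axes as they then stand; what a row does not reach is not made up. A row lasts 1/10 s, in which the tool goes at most 50 mm and 8.59 degrees, less where a joint would pass 70% of its speed; a pose out of reach is approached as far as the arm can. A call is refused whole if a number of a shift passes 5 or a number of a turn 0.15, either way. A call with a gripper value outside its range is refused whole. The fingers move at their own pace and stop on an object; "grip_force" is the grip in N (left out, the last holds). Time passes only in rows, so rows that do not move let the fingers close. It gives the time, the measured TCP pose, the force and the opening at its end, in the units of the state.
- monitor.get_obs(): the state, without advancing time (a new reading comes with each control period).
- viewer.get_image(name): name is "side" or "top" or "wrist"; returns a dict with "frame" (400x640x3 uint8, red, green, blue), "depth" (400x640 float32, m along the optical axis (not along the pixel's ray), 0 where there is no reading), "camera_matrix" (3x3 intrinsics, pixels), "cam_to_world" (4x4, takes a point from camera to world coordinates). Camera axes: x right, y down, z forward; pixel columns grow to the right and rows downward; lengths in m; the calibration is good to about 2 mm. A picture is of the moment at which its call begins.
- ticket.finish_job(): hands the job in, once; it reports no verdict.
The state is a dict: "t": time; "q": joint angles; "dq": joint speeds; "effort": joint torques, N m; "tool_pos": TCP position; "tool_rot": TCP orientation; "contact_force": force on the tool from outside, world axes, zero at the start; "wrist_torque": the same for the moment, N m; "opening": finger opening in m.
Only numpy, scipy, OpenCV 4.12 (cv2) and the standard library are available. Lean on these libraries where they do the work, as an engineer would, in place of code of your own. Each camera call takes 0.05 s, during which the arm holds its last target.

## Working session

There is one attempt and no reset: what is moved stays moved. The work goes in short steps, Python scripts to look and compute and a tool call to move; the robot and the scene stay as the last step left them, time stands still between calls to the robot, and variables do not carry over. Pictures are saved under pics/ and viewed, and the job is handed in when it is done.

Besides the shell and the picture viewer there is one more tool, called after ">>>" as name(argument=value, ...), one argument or row to a line, values as JSON. servo_tool: Moves the arm, as the interface text tells. Its arguments: {"type":"object","properties":{"commands":{"type":"array","items":{"type":"number"}},"grip_force":{"type":"number"}},"required":["commands"]}

```bash
ls; mkdir -p pics
cat > h.py <<'E'
import numpy as np, cv2
from station import monitor, viewer, ticket
from scipy.spatial.transform import Rotation as R
def shot(n,f):
    d=viewer.get_image(n); cv2.imwrite('pics/%s.png'%f,d['frame'][:,:,::-1]); np.savez('pics/%s.npz'%f,**d); return d
def cloud(d):
    K=d['camera_matrix'];z=d['depth'];v,u=np.mgrid[:z.shape[0],:z.shape[1]]
    p=np.stack([(u-K[0,2])/K[0,0]*z,(v-K[1,2])/K[1,1]*z,z,np.ones_like(z)],-1)
    return (p@d['cam_to_world'].T)[...,:3]
E
python3 - <<'E'
from h import *
o=monitor.get_obs();print(o)
print(R.from_rotvec(o['tool_rot']).as_matrix().round(3))
for n in ['top','side']:
    d=shot(n,n+'0');print(d['cam_to_world'].round(3),d['camera_matrix'])
E
```

```text
pics
{'t': 0.0, 'q': array([-1.26898876e+00,  5.33821160e-02,  1.61430411e+00, -2.35785888e-05,
        1.47598481e+00, -1.19002742e-01]), 'dq': array([ 0.0005714 ,  0.00051565,  0.00079482,  0.00024828, -0.00050464,
        0.00198253]), 'effort': array([-1.21066070e-03, -3.93677008e+01, -3.70180106e+01, -3.06695802e-04,
        6.81858743e-03,  3.47613394e-06]), 'tool_pos': array([ 0.25511856, -0.56987692,  0.23004132]), 'tool_rot': array([-0.42507565,  1.99144812, -1.98724227]), 'contact_force': array([-0.30859921,  0.44758241,  0.04551739]), 'wrist_torque': array([-0.01402202, -0.03954544,  0.00254235]), 'opening': 0.08535320060367123}
[[-0.913 -0.001  0.409]
 [-0.409  0.002 -0.913]
 [-0.    -1.    -0.002]]
[[ 0.022 -0.999  0.029  0.588]
 [-1.    -0.021  0.02  -0.027]
 [-0.02  -0.03  -0.999  0.871]
 [ 0.     0.     0.     1.   ]] [[380.03070481   0.         315.71848962]
 [  0.         380.03070481 199.06352348]
 [  0.           0.           1.        ]]
[[-0.841 -0.376  0.388  0.333]
 [-0.54   0.597 -0.593  0.468]
 [-0.009 -0.708 -0.706  0.659]
 [ 0.     0.     0.     1.   ]] [[425.30414502   0.         315.10060055]
 [  0.         425.30414502 201.48315906]
 [  0.           0.           1.        ]]
```

View pics/top0.png

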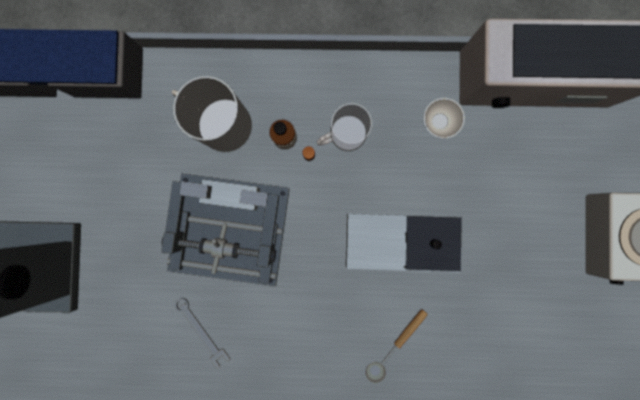

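View pics/side0.png

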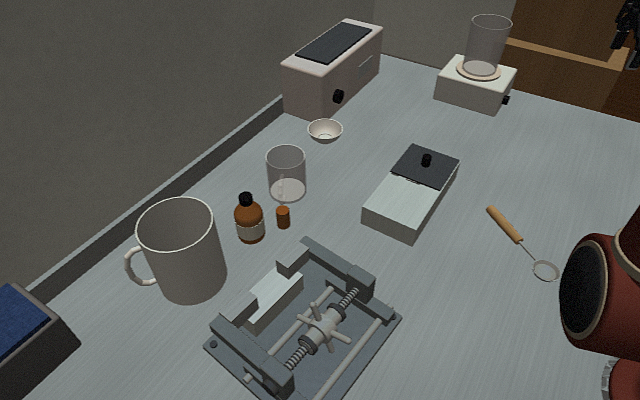

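Top view: the frame is at about (228,235), with its seat towards world +x. The tray is at about (404,243): deck on the left (+y), cover on the right, knob at (436,244). Now I'll measure precisely.

Run:
```python
from h import *
for n in ['top','side']:
    d=np.load('pics/%s0.npz'%n); P=cloud(d); f=d['frame'].astype(int)
    def rect(m,name):
        q=P[m][:, :2].astype(np.float32)
        if len(q)<10: print(name,'none');return
        # drop outliers
        print(n,name,len(q),'z',P[m][:,2].mean().round(4),cv2.minAreaRect(q))
    X,Y,Z=P[...,0],P[...,1],P[...,2]
    box=(X>0.35)&(X<0.6)&(Y<-0.08)&(Y>-0.4)
    rect(box&(Z>0.04)&(Z<0.062),'tray')
    rect(box&(Z>0.04)&(Z<0.062)&(f.sum(-1)<200),'cover')
    rect(box&(Z>0.04)&(Z<0.062)&(f.sum(-1)>240),'deck')
    m=box&(Z>0.07)&(Z<0.09); rect(m,'knob')
    print(np.median(P[m],0))
    fb=(X>0.38)&(X<0.75)&(Y<0.42)&(Y>0.03)
    m=fb&(Z>0.008)&(Z<0.125);rect(m,'frame')
    m=fb&(Z>0.006)&(Z<0.02);rect(m,'base')
    m=fb&(Z>0.05)&(Z<0.06)&(f.sum(-1)>330); rect(m,'seat'); print(P[m].mean(0))
t=cv2.imread('pics/top0.png')
cv2.imwrite('pics/topz.png',cv2.resize(t[160:300,150:300],None,fx=4,fy=4,interpolation=cv2.INTER_CUBIC))
t=cv2.imread('pics/side0.png')
cv2.imwrite('pics/sidez.png',cv2.resize(t[220:400,190:420],None,fx=3.4,fy=3.2,interpolation=cv2.INTER_CUBIC))
```

```text
top tray 6036 z 0.0534 ((0.5217951536178589, -0.20142000913619995), (0.2427801787853241, 0.11735539138317108), 89.55072784423828)
top cover 2696 z 0.0561 ((0.5239364504814148, -0.2624450623989105), (0.11539724469184875, 0.11096171289682388), 89.4051513671875)
top deck 3241 z 0.0511 ((0.5217368006706238, -0.20143000781536102), (0.24283429980278015, 0.11710386723279953), 89.51371002197266)
top knob 86 z 0.0796 ((0.5227761268615723, -0.2619726061820984), (0.018349941819906235, 0.018032198771834373), 46.56386947631836)
[ 0.52334904 -0.26114231  0.08042851]
top frame 12435 z 0.0449 ((0.5668247938156128, 0.18466539680957794), (0.25242072343826294, 0.3965141177177429), 83.5067367553711)
top base 5179 z 0.0129 ((0.5649813413619995, 0.22726227343082428), (0.3726634979248047, 0.3726039230823517), 88.81127166748047)
top seat 928 z 0.0568 ((0.5850576758384705, 0.18358615040779114), (0.12082500755786896, 0.11444763094186783), 83.42473602294922)
[0.61580395 0.18148597 0.05675456]
side tray 4529 z 0.0519 ((0.5220842361450195, -0.2013370841741562), (0.24306824803352356, 0.11805789172649384), 89.5315
[... 169 characters left out ...]
(0.5222048759460449, -0.2013518214225769), (0.24313004314899445, 0.11790704727172852), 89.43518829345703)
side knob 68 z 0.0777 ((0.5224124789237976, -0.26163598895072937), (0.018107226118445396, 0.01498826127499342), 24.98314666748047)
[ 0.52137397 -0.25914901  0.07880551]
side frame 23654 z 0.0472 ((0.5954270958900452, 0.18248000741004944), (0.24931196868419647, 0.33599919080734253), 83.66239929199219)
side base 8534 z 0.0126 ((0.5924491882324219, 0.18364985287189484), (0.24866527318954468, 0.33143150806427), 84.08806610107422)
side seat 1238 z 0.0563 ((0.6511458158493042, 0.14753678441047668), (0.1112736389040947, 0.2529224157333374), 56.645423889160156)
[0.61121151 0.17706647 0.05632218]
```

View pics/topz.png

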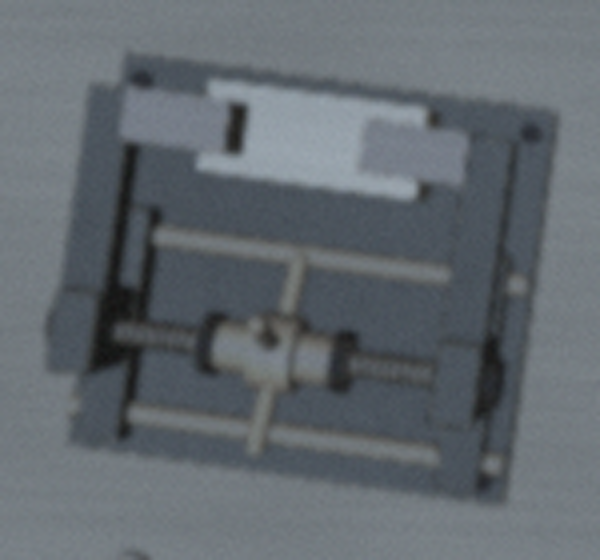

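View pics/sidez.png

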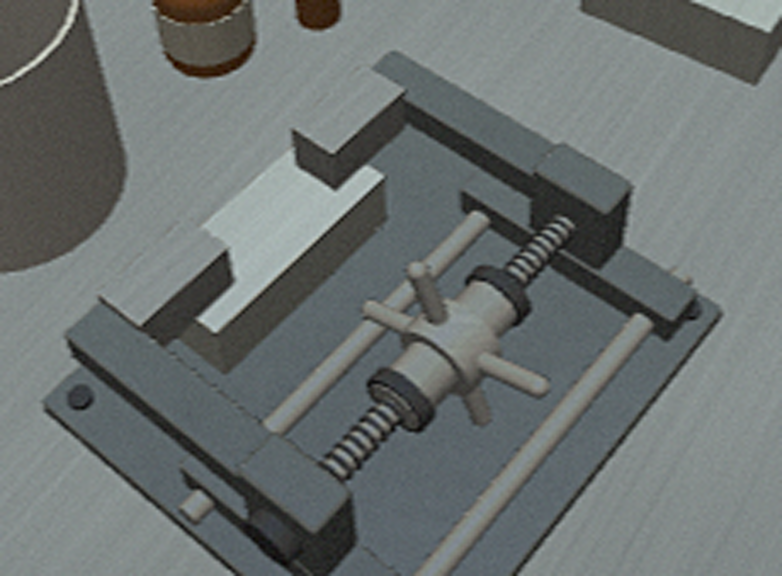

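Run:
```python
from h import *
a=-np.radians(6.6); ex=np.array([np.cos(a),np.sin(a)]); ey=np.array([-np.sin(a),np.cos(a)])
for n in ['top','side']:
    d=np.load('pics/%s0.npz'%n); P=cloud(d); Q=P[...,:2]-[0.5,0.19]
    x=Q@ex;y=Q@ey;z=P[...,2];f=d['frame'].astype(int).sum(-1)
    def st(m,name):
        print(n,name,m.sum(),'x',np.percentile(x[m],[1,3,50,97,99]).round(4),'y',np.percentile(y[m],[1,3,50,97,99]).round(4),'z',np.median(z[m]).round(4))
        if m.sum()>20: print('   ',cv2.minAreaRect(np.stack([x[m],y[m]],-1).astype(np.float32)))
    reg=(abs(y)<0.15)&(x>-0.1)&(x<0.18)
    st(reg&(z>.053)&(z<.060)&(x>0.07)&(x<0.16)&(abs(y)<0.08),'seat')
    st(reg&(z>.086)&(z<.098)&(x>0.08)&(x<0.15)&(y>0),'jawL')
    st(reg&(z>.086)&(z<.098)&(x>0.08)&(x<0.15)&(y<0),'jawR')
    st(reg&(z>.009)&(z<.016)&(abs(y)<0.15),'base')
    st(reg&(z>.09)&(abs(x)<0.06)&(abs(y)<0.04),'upspoke')
    st(reg&(z>.054)&(z<.08)&(abs(x)<0.07)&(abs(y)<0.03),'sleeve')
```

```text
top seat 918 x [0.0929 0.0937 0.1174 0.1414 0.1421] y [-0.0548 -0.0506  0.0059  0.0571  0.0609] z 0.0569
    ((0.11752227693796158, 0.003391474485397339), (0.0499940849840641, 0.12082668393850327), 0.12381140142679214)
top jawL 550 x [0.081  0.0839 0.1143 0.1302 0.131 ] y [0.0382 0.039  0.0784 0.1121 0.1134] z 0.092
    ((0.106051504611969, 0.07570520043373108), (0.050955887883901596, 0.07667399942874908), 1.6088343858718872)
top jawR 565 x [0.0817 0.0842 0.1147 0.1302 0.1311] y [-0.1078 -0.1061 -0.0754 -0.0347 -0.0333] z 0.092
    ((0.10606752336025238, -0.07035805284976959), (0.07671594619750977, 0.051130447536706924), 88.56573486328125)
top base 4907 x [-0.0713 -0.0691  0.0353  0.149   0.1512] y [-0.121  -0.1186 -0.0071  0.1053  0.1194] z 0.0128
    ((0.03986736387014389, 0.003370620310306549), (0.22497157752513885, 0.2505743205547333), 0.04228457063436508)
top upspoke 40 x [0.0086 0.0101 0.0179 0.0254 0.0257] y [-0.0023 -0.002   0.0012  0.0055  0.0058] z 0.111
    ((0.017202723771333694, 0.0010759332217276096), (0.01790684089064598, 0.007439238950610161), 14.280460357666016)
top 
[... 859 characters left out ...]
, 86.38531494140625)
side base 7868 x [-0.0708 -0.0686  0.0086  0.1268  0.1431] y [-0.1128 -0.1025  0.0152  0.1237  0.1264] z 0.0124
    ((0.04106023907661438, 0.002975568175315857), (0.24981093406677246, 0.22573454678058624), 89.97348022460938)
side upspoke 109 x [0.0091 0.0098 0.0163 0.0242 0.0252] y [-0.0016 -0.0009  0.0045  0.0074  0.0077] z 0.1045
    ((0.017066210508346558, 0.003002522513270378), (0.01731368526816368, 0.009611919522285461), 1.7633676528930664)
side sleeve 734 x [-0.0327 -0.0265 -0.0049  0.0299  0.0347] y [-0.0297 -0.0291  0.0061  0.0283  0.0296] z 0.0743
    ((0.0027929972857236862, 0.00013494491577148438), (0.06072285771369934, 0.06642013788223267), 40.48353576660156)
```

```bash
cat >> h.py <<'E'
def plan(tgt,yawz,n,claw=1.0):
    """rows to reach TCP tgt with tool z at world yaw yawz (tool down)"""
    o=monitor.get_obs(); M=R.from_rotvec(o['tool_rot']); 
    zx=np.array([np.cos(yawz),np.sin(yawz),0]);yy=np.array([0,0,-1.]);T=R.from_matrix(np.stack([np.cross(yy,zx),yy,zx],1))
    rv=(M.inv()*T).as_rotvec(); d=(np.array(tgt)-o['tool_pos'])/n
    for k in range(n):
        Mk=M*R.from_rotvec(rv*k/n)
        print([float(v) for v in np.r_[(rv/n).round(3),(Mk.inv().apply(d)*100).round(2),claw]],',')
def st():
    o=monitor.get_obs();M=R.from_rotvec(o['tool_rot']).as_matrix()
    print('t',round(o['t'],2),'pos',o['tool_pos'].round(4),'zaxis',M[:,2].round(3),'y',M[:,1].round(3),'F',o['contact_force'].round(2),'op',round(o['opening'],4))
E
python3 -c "
from h import *
plan([0.5227,-0.2617,0.19],-0.008,10)"
```

```text
[0.0, -0.114, -0.0, -3.7, 0.41, -1.72, 1.0] ,
[0.0, -0.114, -0.0, -3.87, 0.4, -1.29, 1.0] ,
[0.0, -0.114, -0.0, -3.99, 0.4, -0.84, 1.0] ,
[0.0, -0.114, -0.0, -4.06, 0.4, -0.38, 1.0] ,
[0.0, -0.114, -0.0, -4.08, 0.4, 0.09, 1.0] ,
[0.0, -0.114, -0.0, -4.04, 0.4, 0.55, 1.0] ,
[0.0, -0.114, -0.0, -3.95, 0.4, 1.01, 1.0] ,
[0.0, -0.114, -0.0, -3.81, 0.4, 1.45, 1.0] ,
[0.0, -0.114, -0.0, -3.62, 0.4, 1.88, 1.0] ,
[0.0, -0.114, -0.0, -3.39, 0.4, 2.28, 1.0] ,
```

>>> servo_tool(
  commands=[0,-0.114,0,-3.7,0.4,-1.7,1,0,-0.114,0,-3.9,0.4,-1.3,1,0,-0.114,0,-4,0.4,-0.8,1,0,-0.114,0,-4.1,0.4,-0.4,1,0,-0.114,0,-4.1,0.4,0.1,1,0,-0.114,0,-4,0.4,0.6,1,0,-0.114,0,-4,0.4,1,0.8,0,-0.114,0,-3.8,0.4,1.5,0.7,0,-0.114,0,-3.6,0.4,1.9,0.6,0,-0.114,0,-3.4,0.4,2.3,0.6,0,0,0,0,0,0,0.6],
)

```text
t: 1.2
tool_pos: [0.5251, -0.244, 0.1825]
tool_rot: [-1.223, 1.193, -1.176]
contact_force: [-1.3, -1.0, 0.2]
opening: 0.0513
```

```bash
python3 -c "
from h import *
st();plan([0.5227,-0.2617,0.19],-0.008,2)
shot('wrist','w1')"
```

```text
t 1.2 pos [ 0.5251 -0.244   0.1825] zaxis [ 0.999  0.033 -0.006] y [-0.006  0.008 -1.   ] F [-1.27 -0.99  0.2 ] op 0.0513
[0.003, 0.021, -0.004, 0.88, -0.38, -0.15, 1.0] ,
[0.003, 0.021, -0.004, 0.88, -0.38, -0.13, 1.0] ,
```

View pics/w1.png

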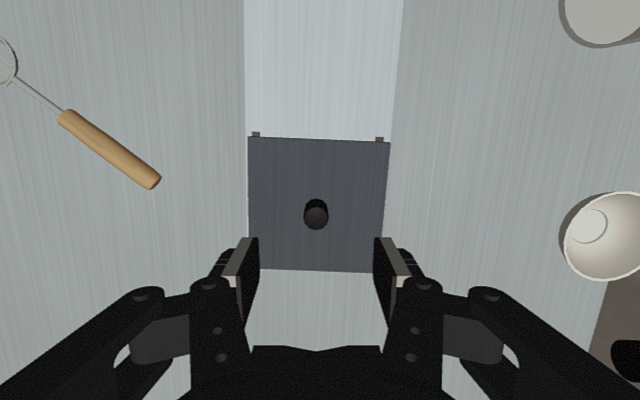

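Wrist view: the knob is centred between the fingers at (316,213), with the plate edges parallel to the tool. I'll descend onto the knob.

>>> servo_tool(
  commands=[0,0.02,0,0.9,2,-0.1,0.5,0,0.02,0,0.9,3,-0.1,0.5,0,0,0,0,3,0,0.5,0,0,0,0,2.5,0,0.5,0,0,0,0,0.5,0,0.5,0,0,0,0,0,0,0.5],
)

```text
t: 1.85
tool_pos: [0.5192, -0.2694, 0.0708]
tool_rot: [-1.201, 1.231, -1.22]
contact_force: [-0.1, 0.6, 1.0]
opening: 0.0429
```

```bash
python3 -c "
from h import *
st();plan([0.5227,-0.2617,0.062],-0.008,1)"
```

```text
t 1.85 pos [ 0.5192 -0.2694  0.0708] zaxis [ 1.    -0.022 -0.006] y [-0.006  0.003 -1.   ] F [-0.11  0.65  1.03] op 0.0429
[0.006, -0.014, -0.003, -0.77, 0.88, 0.34, 1.0] ,
```

>>> servo_tool(
  commands=[0,0,0,-0.7,0.5,0.3,0.5,0,0,0,0,0.3,0,0.5,0,0,0,0,0,0,0.1,0,0,0,0,0,0,0,0,0,0,0,0,0,0,0,0,0,0,0,0,0],
  grip_force=40,
)

```text
t: 2.45
tool_pos: [0.5247, -0.2641, 0.0675]
tool_rot: [-1.199, 1.226, -1.227]
contact_force: [-0.7, 0.2, -1.4]
opening: 0.018
```

```bash
python3 -c "
from h import *
st()"
```

```text
t 2.45 pos [ 0.5247 -0.2641  0.0675] zaxis [ 1.    -0.023  0.   ] y [-0.    -0.002 -1.   ] F [-0.73  0.16 -1.44] op 0.018
```

>>> servo_tool(
  commands=[0,0,0,-2,0,0,0,0,0,0,-2.5,0,0,0,0,0,0,-2.5,0,0,0,0,0,0,-2.5,0,0,0,0,0,0,-1,0,0,0,0,0,0,0,0,0,0],
)

```text
t: 3.05
tool_pos: [0.5263, -0.1523, 0.0668]
tool_rot: [-1.199, 1.227, -1.226]
contact_force: [0.1, -0.3, -0.8]
opening: 0.0177
```

```bash
python3 -c "
from h import *
st()"
```

```text
t 3.05 pos [ 0.5263 -0.1523  0.0668] zaxis [ 1.    -0.024 -0.001] y [-0.001 -0.    -1.   ] F [ 0.09 -0.29 -0.77] op 0.0177
```

>>> servo_tool(
  commands=[0,0,0,-1,0,-0.2,0,0,0,0,0,0,0,0,0,0,0,0,0,0,0.5,0,0,0,0,0,0,0.5,0,0,0,0,-3,0,0.5,0,0,0,0,-4,0,0.5,0,0,0,2,-4,0,0.5,0,0,0,4,-2,0,0.5,0,0,0,3,0,0,0.5,0,0,0,0,0,0,0.5],
)

```text
t: 4.05
tool_pos: [0.5223, -0.2392, 0.204]
tool_rot: [-1.199, 1.226, -1.233]
contact_force: [0.7, -0.2, -0.7]
opening: 0.0429
```

```bash
python3 -c "
from h import *
st();shot('top','top1');shot('wrist','w2')"
```

```text
t 4.05 pos [ 0.5223 -0.2392  0.204 ] zaxis [ 1.    -0.027  0.001] y [ 0.001 -0.005 -1.   ] F [ 0.67 -0.23 -0.72] op 0.0429
```

View pics/top1.png

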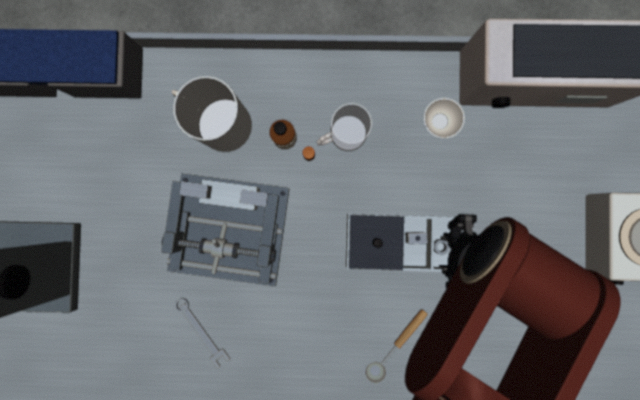

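View pics/w2.png

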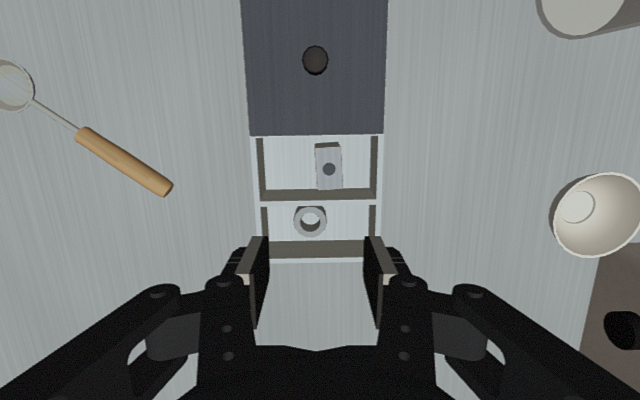

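Wrist view: cover fully on the deck (knob at 315,60). The gauge is in the pocket next to it (top at 328,170), and the bush is in the outer pocket.

Run:
```python
from h import *
for n in ['top1','w2']:
    d=np.load('pics/%s.npz'%n); P=cloud(d); X,Y,Z=P[...,0],P[...,1],P[...,2]
    m=(X>.475)&(X<.57)&(Y<-.21)&(Y>-.256)&(Z>.036)&(Z<.048)
    q=P[m];print(n,m.sum(),'z',np.median(q[:,2]),cv2.minAreaRect(q[:,:2].astype(np.float32)), np.percentile(q,[2,98],axis=0).round(4))
    k=(X>.47)&(X<.57)&(Y<-.1)&(Y>-.18)&(Z>.073)&(Z<.09);print('knob',P[k].mean(0),k.sum())
    c=(X>.44)&(X<.6)&(Y<-.06)&(Y>-.22)&(Z>.045)&(Z<.062)&(d['frame'].astype(int).sum(-1)<220);print('cov',cv2.minAreaRect(P[c][:,:2].astype(np.float32)),np.median(P[c][:,2]))
```

```text
top1 211 z 0.044962832814748666 ((0.5326805710792542, -0.23082299530506134), (0.02210271917283535, 0.039892978966236115), 1.9877028465270996) [[ 0.5218 -0.2504  0.0379]
 [ 0.5438 -0.2111  0.0479]]
knob [ 0.52245152 -0.14062833  0.08047928] 75
cov ((0.5230379700660706, -0.1414434015750885), (0.11057762056589127, 0.1112900897860527), 0.6426085829734802) 0.05602238126589759
w2 1141 z 0.044206887883937895 ((0.5341081023216248, -0.2312157303094864), (0.02400260604918003, 0.04028454050421715), 2.334174633026123) [[ 0.5225 -0.2498  0.0415]
 [ 0.5457 -0.2114  0.0457]]
knob [ 0.52408444 -0.14157942  0.07984325] 596
cov ((0.5236576795578003, -0.15613621473312378), (0.11552175879478455, 0.1129685714840889), 88.63660430908203) 0.055442464121494006
```

```bash
python3 -c "
from h import *
plan([0.5335,-0.231,0.075],0.035,4,.5)"
```

```text
[-0.0, -0.015, 0.001, -0.15, 3.2, 0.28, 0.5] ,
[-0.0, -0.015, 0.001, -0.15, 3.2, 0.28, 0.5] ,
[-0.0, -0.015, 0.001, -0.14, 3.2, 0.28, 0.5] ,
[-0.0, -0.015, 0.001, -0.14, 3.2, 0.28, 0.5] ,
```

>>> servo_tool(
  commands=[0,-0.015,0,-0.1,3.2,0.3,0.5,0,-0.015,0,-0.1,3.2,0.3,0.5,0,-0.015,0,-0.1,3,0.3,0.5,0,-0.015,0,-0.1,2,0.2,0.5,0,0,0,0,0,0,0.5,0,0,0,0,0,0,0.5],
)

```text
t: 4.75
tool_pos: [0.5331, -0.2274, 0.0841]
tool_rot: [-1.229, 1.181, -1.178]
contact_force: [-0.1, -0.2, 0.7]
opening: 0.043
```

```bash
python3 -c "
from h import *
st();plan([0.5335,-0.231,0.014],0.035,1,.5)"
```

```text
t 4.75 pos [ 0.5331 -0.2274  0.0841] zaxis [ 0.999  0.041 -0.002] y [-0.002  0.    -1.   ] F [-0.1  -0.22  0.74] op 0.043
[0.002, 0.006, -0.001, 0.37, 7.01, 0.04, 0.5] ,
```

>>> servo_tool(
  commands=[0,0,0,0.3,2,0,0.5,0,0,0,0,2,0,0.5,0,0,0,0,1.5,0,0.5,0,0,0,0,0.7,0,0.5,0,0,0,0,0,0,0.5,0,0,0,0,0,0,0.5],
)

```text
t: 5.35
tool_pos: [0.5378, -0.2313, 0.0277]
tool_rot: [-1.227, 1.17, -1.186]
contact_force: [-0.2, 0.2, 1.0]
opening: 0.0424
```

```bash
python3 -c "
from h import *
st();plan([0.5335,-0.231,0.014],0.035,1,.5)"
```

```text
t 5.35 pos [ 0.5378 -0.2313  0.0277] zaxis [0.999 0.042 0.008] y [ 0.008 -0.005 -1.   ] F [-0.23  0.17  0.96] op 0.0424
[-0.008, 0.007, 0.005, -0.06, 1.37, -0.44, 0.5] ,
```

>>> servo_tool(
  commands=[-0.007,0,0,0,0.7,-0.4,0.5,0,0,0,0,0.6,-0.1,0.5,0,0,0,0,0,0,0.5],
)

```text
t: 5.65
tool_pos: [0.5338, -0.2325, 0.0161]
tool_rot: [-1.231, 1.172, -1.185]
contact_force: [0.3, 0.3, -0.3]
opening: 0.0426
```

```bash
python3 -c "
from h import *
st();plan([0.5335,-0.231,0.014],0.035,1,.5)"
```

```text
t 5.65 pos [ 0.5338 -0.2325  0.0161] zaxis [0.999 0.042 0.003] y [ 0.004 -0.007 -1.   ] F [ 0.3   0.32 -0.27] op 0.0426
[-0.003, 0.007, 0.007, -0.15, 0.21, -0.03, 0.5] ,
```

>>> servo_tool(
  commands=[0,0,0,-0.1,0.1,0,0.2,0,0,0,0,0,0,0,0,0,0,0,0,0,0,0,0,0,0,0,0,0],
  grip_force=50,
)

```text
t: 6.05
tool_pos: [0.5339, -0.2316, 0.0151]
tool_rot: [-1.231, 1.172, -1.186]
contact_force: [0.8, 0.7, -0.8]
opening: 0.0233
```

```bash
python3 -c "
from h import *
st()"
```

```text
t 6.05 pos [ 0.5339 -0.2316  0.0151] zaxis [0.999 0.042 0.004] y [ 0.004 -0.008 -1.   ] F [ 0.79  0.74 -0.81] op 0.0233
```

>>> servo_tool(
  commands=[0,0,0,0,-1.5,0,0,0,0,0,0,-3,0,0,0,0,0,0,-4,0,0,0,0,0,0,-4,0,0,0,0,0,0,-4,0,0,0,0,0,0,0,0,0,0,0,0,0,0,0,0],
)

```text
t: 6.75
tool_pos: [0.5302, -0.2282, 0.1865]
tool_rot: [-1.233, 1.179, -1.179]
contact_force: [-0.5, -1.0, -3.2]
opening: 0.0232
```

```bash
python3 -c "
from h import *
st();plan([0.617,0.1795,0.16],-np.radians(6.6),11,0)"
```

```text
t 6.75 pos [ 0.5302 -0.2282  0.1865] zaxis [ 0.999  0.042 -0.003] y [-0.003 -0.003 -1.   ] F [-0.45 -1.05 -3.23] op 0.0232
[0.0, 0.014, 0.0, -3.67, 0.23, 0.94, 0.0] ,
[0.0, 0.014, 0.0, -3.68, 0.23, 0.89, 0.0] ,
[0.0, 0.014, 0.0, -3.7, 0.23, 0.84, 0.0] ,
[0.0, 0.014, 0.0, -3.71, 0.23, 0.79, 0.0] ,
[0.0, 0.014, 0.0, -3.72, 0.23, 0.73, 0.0] ,
[0.0, 0.014, 0.0, -3.73, 0.23, 0.68, 0.0] ,
[0.0, 0.014, 0.0, -3.74, 0.23, 0.63, 0.0] ,
[0.0, 0.014, 0.0, -3.75, 0.24, 0.57, 0.0] ,
[0.0, 0.014, 0.0, -3.75, 0.24, 0.52, 0.0] ,
[0.0, 0.014, 0.0, -3.76, 0.24, 0.47, 0.0] ,
[0.0, 0.014, 0.0, -3.77, 0.24, 0.41, 0.0] ,
```

>>> servo_tool(
  commands=[0,0.014,0,-2.5,0,0.9,0,0,0.014,0,-3.7,0,0.9,0,0,0.014,0,-3.7,0,0.8,0,0,0.014,0,-3.7,0,0.8,0,0,0.014,0,-3.7,0.2,0.7,0,0,0.014,0,-3.7,0.2,0.7,0,0,0.014,0,-3.7,0.2,0.6,0,0,0.014,0,-3.7,0.2,0.6,0,0,0.014,0,-3.7,0.2,0.5,0,0,0.014,0,-3.7,0.2,0.5,0,0,0.014,0,-3,0.2,0.4,0,0,0,0,0,0,0,0,0,0,0,0,0,0,0],
)

```text
t: 8.05
tool_pos: [0.6043, 0.1728, 0.142]
tool_rot: [-1.186, 1.33, -1.281]
contact_force: [-0.3, -0.8, -3.1]
opening: 0.0231
```

```bash
python3 -c "
from h import *
st();plan([0.617,0.1795,0.16],-np.radians(6.6),1,0)"
```

```text
t 8.05 pos [0.6043 0.1728 0.142 ] zaxis [ 0.992 -0.122 -0.045] y [-0.045 -0.002 -0.999] F [-0.28 -0.81 -3.14] op 0.0231
[0.045, -0.007, 0.007, -0.81, -1.86, 1.09, 0.0] ,
```

>>> servo_tool(
  commands=[0.045,-0.007,0,-0.8,0,1.1,0,0,0,0,0,1,0,0,0,0,0,0,2,0,0,0,0,0,0,1.2,0,0,0,0,0,0,0,0,0,0,0,0,0,0,0,0],
)

```text
t: 8.65
tool_pos: [0.6116, 0.1731, 0.0913]
tool_rot: [-1.167, 1.3, -1.3]
contact_force: [0.1, 0.4, -2.2]
opening: 0.0234
```

```bash
python3 -c "
from h import *
st();plan([0.617,0.1795,0.065],-np.radians(6.6),1,0);shot('wrist','w3');shot('side','s3')"
```

```text
t 8.65 pos [0.6116 0.1731 0.0913] zaxis [ 0.993 -0.12  -0.011] y [-0.012 -0.011 -1.   ] F [ 0.1   0.4  -2.23] op 0.0234
[0.011, -0.005, 0.012, -0.73, 2.61, 0.49, 0.0] ,
```

View pics/w3.png

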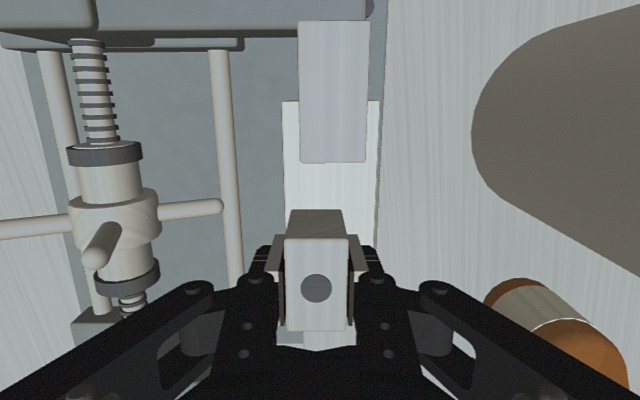

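View pics/s3.png

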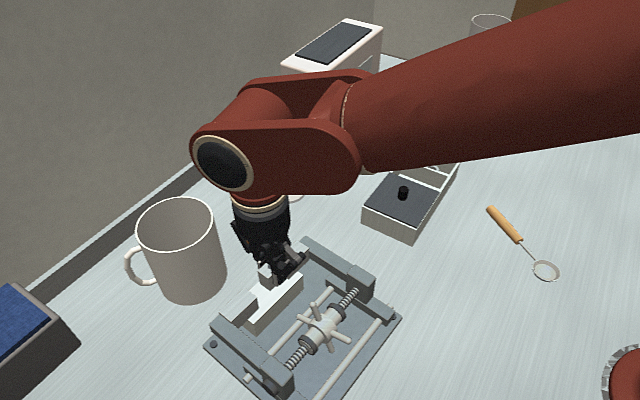

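>>> servo_tool(
  commands=[0.011,-0.005,0.012,-0.7,0.8,0.5,0,0,0,0,0,1,0,0,0,0,0,0,0.4,0,0,0,0,0,0,0,0,0],
)

```text
t: 9.15
tool_pos: [0.6198, 0.1806, 0.0703]
tool_rot: [-1.147, 1.289, -1.294]
contact_force: [-0.5, -0.8, -2.6]
opening: 0.0233
```

```bash
python3 -c "
from h import *
st();plan([0.617,0.1795,0.063],-np.radians(6.6),1,0)"
```

```text
t 9.15 pos [0.6198 0.1806 0.0703] zaxis [ 0.993 -0.114  0.006] y [ 0.006  0.002 -1.   ] F [-0.55 -0.79 -2.63] op 0.0233
[-0.006, 0.001, -0.002, 0.14, 0.73, -0.27, 0.0] ,
```

>>> servo_tool(
  commands=[-0.006,0,0,0.1,0.4,-0.3,0,0,0,0,0,0.2,0,0,0,0,0,0,0,0,0],
)

```text
t: 9.45
tool_pos: [0.6164, 0.18, 0.0637]
tool_rot: [-1.152, 1.294, -1.29]
contact_force: [-0.4, -0.4, -3.0]
opening: 0.0233
```

```bash
python3 -c "
from h import *
st();plan([0.617,0.1795,0.063],-np.radians(6.6),1,0)"
```

```text
t 9.45 pos [0.6164 0.18   0.0637] zaxis [ 0.994 -0.113 -0.001] y [-0.001  0.002 -1.   ] F [-0.44 -0.43 -3.02] op 0.0233
[0.001, 0.002, -0.002, 0.04, 0.07, 0.06, 0.0] ,
```

>>> servo_tool(
  commands=[0,0,0,0,0.1,0,0,0,0,0,0,0,0,0],
)

```text
t: 9.65
tool_pos: [0.6168, 0.1801, 0.0636]
tool_rot: [-1.151, 1.294, -1.29]
contact_force: [0.4, 0.2, -2.9]
opening: 0.0229
```

```bash
python3 -c "
from h import *
st()"
```

```text
t 9.65 pos [0.6168 0.1801 0.0636] zaxis [ 0.994 -0.113 -0.   ] y [ 0.     0.003 -1.   ] F [ 0.37  0.23 -2.89] op 0.0229
```

>>> servo_tool(
  commands=[0,0,0,0,0.2,0,0,0,0,0,0,0.1,0,0,0,0,0,0,0,0,0],
)

```text
t: 9.95
tool_pos: [0.6177, 0.1803, 0.0634]
tool_rot: [-1.15, 1.293, -1.291]
contact_force: [0.1, -0.3, -3.0]
opening: 0.0234
```

```bash
python3 -c "
from h import *
st()"
```

```text
t 9.95 pos [0.6177 0.1803 0.0634] zaxis [ 0.994 -0.113  0.001] y [ 0.002  0.003 -1.   ] F [ 0.12 -0.26 -3.01] op 0.0234
```

>>> servo_tool(
  commands=[0,0,0,0,0.35,0,0,0,0,0,0,0.2,0,0,0,0,0,0,0,0,0],
)

```text
t: 10.25
tool_pos: [0.6188, 0.1806, 0.0635]
tool_rot: [-1.15, 1.292, -1.291]
contact_force: [-1.3, -0.2, -3.7]
opening: 0.0233
```

```bash
python3 -c "
from h import *
st()"
```

```text
t 10.25 pos [0.6188 0.1806 0.0635] zaxis [ 0.994 -0.113  0.002] y [ 0.002  0.002 -1.   ] F [-1.29 -0.23 -3.72] op 0.0233
```

```bash
python3 -c "
from h import *
o=monitor.get_obs();print(o['q'],o['effort'],o['wrist_torque'])
d=shot('side','s4');t=d['frame'][200:400,190:420,::-1];cv2.imwrite('pics/s4z.png',cv2.resize(t,None,fx=3.4,fy=2.9,interpolation=2))
shot('wrist','w4')"
```

```text
[0.16772125 0.24798853 1.69006898 0.00202212 1.20108283 0.28035341] [ 1.38280221e-02 -4.62896955e+01 -3.49828184e+01 -1.43219624e-02
  1.10663404e-01  5.04283933e-03] [ 0.00100413  0.03893381 -0.02589839]
```

View pics/s4z.png

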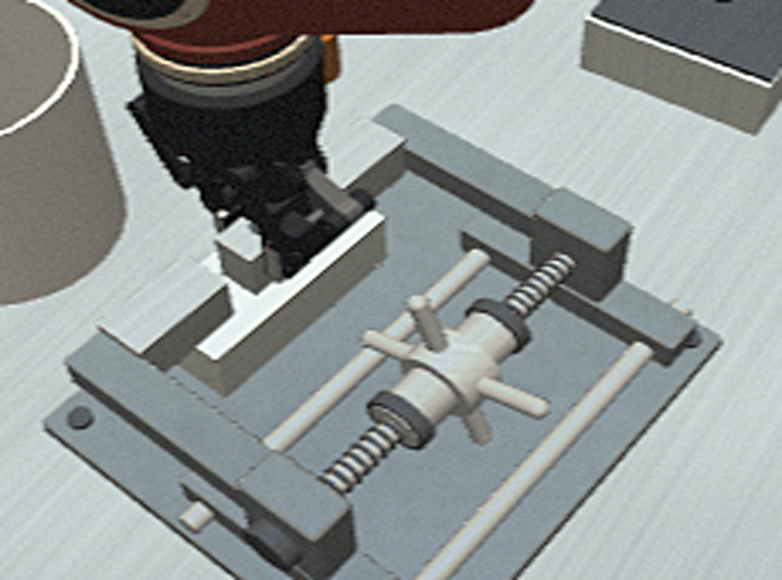

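View pics/w4.png

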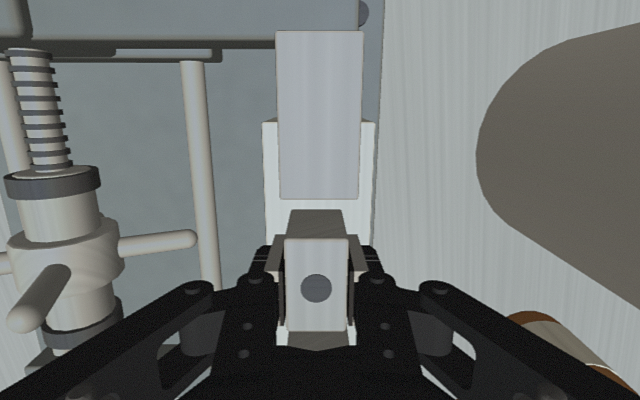

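Run:
```python
from h import *
d=np.load('pics/w4.npz');P=cloud(d)
print('gauge top',np.median(P[250:270,290:340].reshape(-1,3),0), np.median(P[300:325,290:340].reshape(-1,3),0),'jaw top',np.median(P[100:180,290:340].reshape(-1,3),0),'seat',np.median(P[150:220,267:275].reshape(-1,3),0))
```

```text
gauge top [0.61927759 0.1923161  0.09268001] [0.61664173 0.17000602 0.09244447] jaw top [0.62426224 0.23606972 0.0921691 ] seat [0.60138651 0.21401468 0.05617039]
```

Gauge top is at 92.6 mm against jaw tops at 92.2, so it is on the seat. Releasing.

>>> servo_tool(
  commands=[0,0,0,0,0,0,0.3,0,0,0,0,0,0,0.5,0,0,0,0,0,0,0.5,0,0,0,0,-1,0,0.5,0,0,0,0,-3,0,0.5,0,0,0,0,-4,0,0.5,0,0,0,0,-4,0,0.5,0,0,0,0,0,0,0.3],
)

```text
t: 11.15
tool_pos: [0.6184, 0.1802, 0.1881]
tool_rot: [-1.15, 1.293, -1.291]
contact_force: [0.3, 0.8, 0.6]
opening: 0.0296
```

```bash
python3 -c "
from h import *
st();shot('wrist','w5')
d=np.load('pics/w5.npz');P=cloud(d);X,Y,Z=P[...,0],P[...,1],P[...,2]
a=-np.radians(6.6); ex=np.array([np.cos(a),np.sin(a)]); ey=np.array([-np.sin(a),np.cos(a)])
Q=P[...,:2]-[.5028,.1927];x=Q@ex;y=Q@ey
m=(abs(Z-.092)<.006)&(abs(y)<.03)&(x>.08)&(x<.15);print(m.sum(),np.median(Z[m]),cv2.minAreaRect(np.stack([x[m],y[m]],-1).astype(np.float32)))"
```

```text
t 11.15 pos [0.6184 0.1802 0.1881] zaxis [ 0.994 -0.113  0.001] y [ 0.001  0.003 -1.   ] F [0.34 0.76 0.65] op 0.0296
1715 0.09222074039062966 ((0.11614245176315308, 0.0017297659069299698), (0.03977720066905022, 0.023717381060123444), 89.60501098632812)
```

View pics/w5.png

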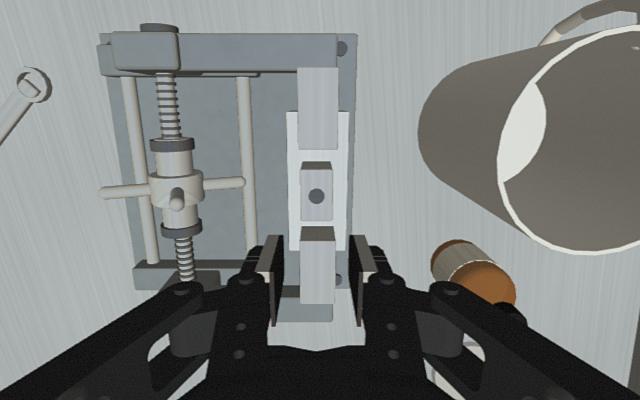

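Gauge is centred: frame x 116 mm, y +2 mm, 0.4° off. Next I'll close the fingers, turn the tool 90° so that tool x lies along frame +x, and go behind the top spoke.

```bash
cat >> h.py <<'E'
A=-np.radians(6.6); EX=np.array([np.cos(A),np.sin(A)]); EY=np.array([-np.sin(A),np.cos(A)]); O=np.array([.5028,.1927])
def fr(x,y=0): return O+x*EX+y*EY
def fst():
    o=monitor.get_obs();q=o['tool_pos'][:2]-O;F=o['contact_force']
    M=R.from_rotvec(o['tool_rot']).as_matrix()
    print('t',round(o['t'],2),'frame x,y,z mm',(np.r_[q@EX,q@EY,o['tool_pos'][2]]*1000).round(1),'Fx,y,z',np.r_[F[:2]@EX,F[:2]@EY,F[2]].round(2),'yawerr',round(np.arctan2(M[1,2],M[0,2])-A-np.pi/2,3),'y',M[:,1].round(3),'op',round(o['opening'],3))
E
python3 -c "
from h import *
plan([*fr(-.028),.17],A+np.pi/2,12,0)"
```

```text
[0.0, -0.131, -0.0, 0.0, 0.13, -1.19, 0.0] ,
[0.0, -0.131, -0.0, -0.15, 0.13, -1.18, 0.0] ,
[0.0, -0.131, -0.0, -0.31, 0.13, -1.15, 0.0] ,
[0.0, -0.131, -0.0, -0.45, 0.13, -1.1, 0.0] ,
[0.0, -0.131, -0.0, -0.59, 0.13, -1.03, 0.0] ,
[0.0, -0.131, -0.0, -0.72, 0.13, -0.95, 0.0] ,
[0.0, -0.131, -0.0, -0.84, 0.13, -0.84, 0.0] ,
[0.0, -0.131, -0.0, -0.94, 0.13, -0.73, 0.0] ,
[0.0, -0.131, -0.0, -1.03, 0.13, -0.6, 0.0] ,
[0.0, -0.131, -0.0, -1.1, 0.13, -0.46, 0.0] ,
[0.0, -0.131, -0.0, -1.15, 0.13, -0.31, 0.0] ,
[0.0, -0.131, -0.0, -1.18, 0.13, -0.16, 0.0] ,
```

>>> servo_tool(
  commands=[0,-0.13,0,0,0.1,-1.2,0,0,-0.13,0,-0.1,0.1,-1.2,0,0,-0.13,0,-0.3,0.1,-1.2,0,0,-0.13,0,-0.5,0.1,-1.1,0,0,-0.13,0,-0.6,0.1,-1,0,0,-0.13,0,-0.7,0.1,-1,0,0,-0.13,0,-0.8,0.1,-0.8,0,0,-0.13,0,-0.9,0.1,-0.7,0,0,-0.13,0,-1,0.1,-0.6,0,0,-0.13,0,-1.1,0.1,-0.5,0,0,-0.13,0,-1.2,0.1,-0.3,0,0,-0.13,0,-1.2,0.1,-0.2,0,0,0,0,0,0,0,0],
)

```text
t: 12.5
tool_pos: [0.4605, 0.1896, 0.1606]
tool_rot: [-1.574, 0.066, -0.029]
contact_force: [0.2, -0.4, -0.4]
opening: -0.0001
```

```bash
python3 -c "
from h import *
fst();plan([*fr(-.028),.096],A+np.pi/2,1,0)"
```

```text
t 12.5 frame x,y,z mm [-41.7  -7.9 160.6] Fx,y,z [ 0.26 -0.38 -0.4 ] yawerr 0.055 y [-0.024 -0.003 -1.   ] op -0.0
[0.005, 0.055, -0.024, 1.56, 6.42, 0.74, 0.0] ,
```

>>> servo_tool(
  commands=[0,0.055,-0.024,1,1.5,0.7,0,0,0,0,0.3,2.5,0,0,0,0,0,0,2,0,0,0,0,0,0,0,0,0,0,0,0,0,0,0,0],
)

```text
t: 13.0
tool_pos: [0.475, 0.1952, 0.0977]
tool_rot: [-1.573, 0.102, -0.105]
contact_force: [0.2, -0.1, 0.9]
opening: -0.0003
```

```bash
python3 -c "
from h import *
fst();plan([*fr(-.022),.094],A+np.pi/2,1,0);shot('side','s6')"
```

```text
t 13.0 frame x,y,z mm [-27.9  -0.7  97.7] Fx,y,z [ 0.22 -0.06  0.93] yawerr -0.016 y [ 0.001 -0.005 -1.   ] op -0.0
[0.005, -0.016, 0.002, 0.58, 0.37, 0.08, 0.0] ,
```

View pics/s6.png

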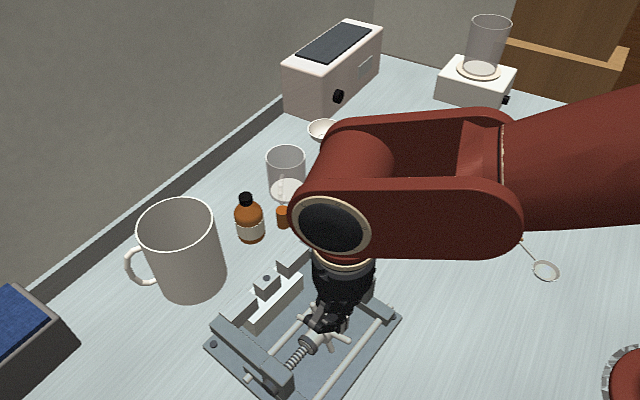

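>>> servo_tool(
  commands=[0,0,0,1,0.2,0,0,0,0,0,1,0.1,0,0,0,0,0,1,0,0,0],
)

```text
t: 13.35
tool_pos: [0.5072, 0.1915, 0.0971]
tool_rot: [-1.572, 0.101, -0.107]
contact_force: [-5.6, 0.6, -0.8]
opening: -0.0003
```

```bash
python3 -c "
from h import *
fst()"
```

```text
t 13.35 frame x,y,z mm [ 4.6 -0.7 97.1] Fx,y,z [-5.63 -0.03 -0.79] yawerr -0.017 y [ 0.003 -0.004 -1.   ] op -0.0
```

>>> servo_tool(
  commands=[0,0,0,1,0,0,0,0,0,0,0.7,0,0,0,0,0,0,-0.6,-1.5,0,0,0,0,0,-2,-2.5,0,0,0,0,0,-4,0,0,0,0,0,0,-2,0,0,0,0,0,0,0,0,0,0],
)

```text
t: 14.05
tool_pos: [0.4422, 0.2011, 0.1453]
tool_rot: [-1.569, 0.099, -0.115]
contact_force: [-0.3, -0.5, 0.9]
opening: 0.0004
```

```bash
python3 -c "
from h import *
fst();plan([*fr(-.060),.094],A+np.pi/2,1,0)
d=shot('top','t7');cv2.imwrite('pics/t7z.png',cv2.resize(d['frame'][160:300,150:300,::-1],None,fx=4,fy=4,interpolation=2))
d=shot('side','s7');cv2.imwrite('pics/s7z.png',cv2.resize(d['frame'][220:400,190:420,::-1],None,fx=3.4,fy=3.2,interpolation=2))"
```

```text
t 14.05 frame x,y,z mm [-61.2   1.4 145.3] Fx,y,z [-0.25 -0.53  0.86] yawerr -0.021 y [ 0.01  -0.002 -1.   ] op 0.0
[0.0, -0.021, 0.01, 0.07, 5.13, -0.13, 0.0] ,
```

View pics/s7z.png

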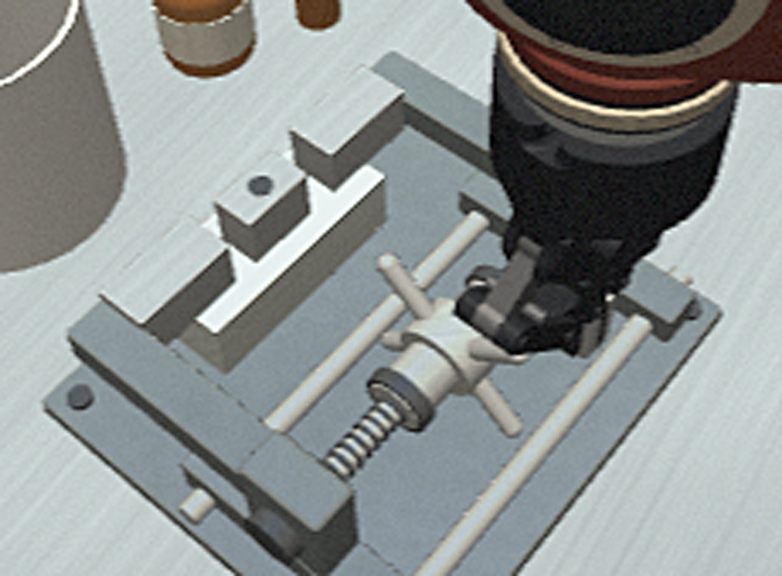

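Side view: the pushed spoke now leans about 45° towards the seat, and the gauge stands free. Next full quarter-turn swing.

>>> servo_tool(
  commands=[0,-0.02,0.01,0,2,0,0,0,0,0,0,2.5,0,0,0,0,0,0,0.6,0,0,0,0,0,1,0,-0.1,0,0,0,0,1,0,0,0,0,0,0,1,0,0,0,0,0,0,1,0,0,0],
)

```text
t: 14.85
tool_pos: [0.4785, 0.1977, 0.1005]
tool_rot: [-1.566, 0.119, -0.065]
contact_force: [-6.0, -0.9, 4.2]
opening: 0.0003
```

```bash
python3 -c "
from h import *
fst()"
```

```text
t 14.85 frame x,y,z mm [-24.7   2.2 100.5] Fx,y,z [-5.87 -1.58  4.24] yawerr -0.002 y [-0.035  0.005 -0.999] op 0.0
```

>>> servo_tool(
  commands=[0,0,-0.03,1,0.2,-0.1,0,0,0,0,1,0.2,-0.1,0,0,0,0,1,0,0,0,0,0,0,1,0,0,0],
)

```text
t: 15.25
tool_pos: [0.5199, 0.1915, 0.0979]
tool_rot: [-1.566, 0.1, -0.085]
contact_force: [-5.1, 1.7, -0.7]
opening: -0.0003
```

```bash
python3 -c "
from h import *
fst()"
```

```text
t 15.25 frame x,y,z mm [17.1  0.8 97.9] Fx,y,z [-5.23  1.1  -0.7 ] yawerr -0.003 y [-0.009  0.003 -1.   ] op -0.0
```

>>> servo_tool(
  commands=[0,0,0,0.7,0,0,0,0,0,-0.01,-0.6,-1.5,0,0,0,0,0,-2,-2.5,0,0,0,0,0,-4,0,0,0,0,0,0,-2,0,0,0,0,0,0,0,0,0,0],
)

```text
t: 15.85
tool_pos: [0.4487, 0.1994, 0.1422]
tool_rot: [-1.566, 0.083, -0.108]
contact_force: [-0.2, 0.5, 0.5]
opening: 0.0002
```

```bash
cat >> h.py <<'E'
def jaws(name):
    d=shot('side',name);P=cloud(d);Q=P[...,:2]-O;x=Q@EX;y=Q@EY;z=P[...,2]
    m=(abs(z-.092)<.004)&(x>.106)&(x<.124)
    ys=np.sort(y[m]); 
    h,e=np.histogram(ys,bins=np.arange(-.08,.08,.001)); 
    print('occupied mm:',[int(round(v*1000)) for v,c in zip(e,h) if c>=4])
    cv2.imwrite('pics/%sz.png'%name,cv2.resize(d['frame'][220:400,190:420,::-1],None,fx=3.4,fy=3.2,interpolation=2))
E
python3 -c "
from h import *
fst();plan([*fr(-.060),.095],A+np.pi/2,1,0);jaws('s8')"
```

```text
t 15.85 frame x,y,z mm [-54.5   0.4 142.2] Fx,y,z [-0.27  0.43  0.5 ] yawerr -0.006 y [ 0.015  0.002 -1.   ] op 0.0
[-0.004, -0.006, 0.015, -0.62, 4.71, -0.06, 0.0] ,
occupied mm: [-80, -79, -78, -77, -75, -74, -73, -72, -71, -70, -69, -67, -66, -65, -64, -63, -62, -61, -60, -58, -57, -56, -55, -53, -52, -51, -50, -49, -48, -47, -46, -45, -43, -41, -40, -39, -37, -36, -35, -34, -33, -32, -31, -19, -18, -17, -16, -15, -14, -13, -12, -11, -10, -8, -7, -6, -5, -4, -3, -2, -1, 0, 1, 2, 3, 4, 5, 6, 7, 8, 9, 10, 11, 12, 13, 14, 15, 16, 17, 18, 19, 20, 30, 31, 32, 33, 34, 35, 36, 37, 38, 39, 40, 42, 43, 44, 45, 46, 47, 48, 49, 50, 51, 52, 53, 54, 55, 56, 57, 58, 59, 60, 61, 62, 63, 64, 65, 66, 67, 68, 69, 70, 71, 72, 73, 74, 75, 76, 77, 78]
```

>>> servo_tool(
  commands=[0,0,0.015,-0.6,2,0,0,0,0,0,0,2.2,0,0,0,0,0,0.3,0.5,0,0,0,0,0,1,0.1,0,0,0,0,0,1,0.1,0,0,0,0,-0.01,1,0.1,0,0,0,0,-0.01,1,0.1,0,0,0,0,-0.01,1,0.1,0,0,0,0,0,1,0.1,0,0],
)

```text
t: 16.8
tool_pos: [0.5044, 0.1925, 0.083]
tool_rot: [-1.567, 0.101, -0.096]
contact_force: [-10.1, 1.7, 4.5]
opening: 0.0
```

```bash
python3 -c "
from h import *
fst()"
```

```text
t 16.8 frame x,y,z mm [ 1.6 -0.  83. ] Fx,y,z [-10.21   0.54   4.48] yawerr -0.01 y [-0.003  0.002 -1.   ] op 0.0
```

>>> servo_tool(
  commands=[0,0,0,-0.3,-1.4,0,0,0,0,0,0.7,0,0,0,0,0,0,1,0,0,0,0,0,0,1,0,0,0],
)

```text
t: 17.2
tool_pos: [0.5303, 0.1883, 0.0942]
tool_rot: [-1.568, 0.108, -0.09]
contact_force: [-4.3, 0.5, 1.4]
opening: -0.0
```

```bash
python3 -c "
from h import *
fst()"
```

```text
t 17.2 frame x,y,z mm [27.9 -1.2 94.2] Fx,y,z [-4.32 -0.    1.4 ] yawerr -0.011 y [-0.011  0.001 -1.   ] op -0.0
```

Spoke is at about 50°. Retract and go back for the next one.

>>> servo_tool(
  commands=[0,0,0,-0.6,-1.5,0.1,0,0,0,0,-2,-2.5,0,0,0,0,0,-4,0,0,0,0,0,0,-2.6,0,0,0,0,0,0,0,0,0,0],
)

```text
t: 17.7
tool_pos: [0.4431, 0.2007, 0.1401]
tool_rot: [-1.566, 0.103, -0.1]
contact_force: [0.6, -0.6, 0.3]
opening: 0.0002
```

```bash
python3 -c "
from h import *
fst();plan([*fr(-.058),.095],A+np.pi/2,1,0);jaws('s9')"
```

```text
t 17.7 frame x,y,z mm [-60.2   1.1 140.1] Fx,y,z [ 0.71 -0.57  0.3 ] yawerr -0.015 y [-0.002  0.002 -1.   ] op 0.0
[-0.002, -0.015, -0.002, 0.23, 4.51, -0.12, 0.0] ,
occupied mm: [-79, -78, -77, -75, -74, -73, -71, -70, -69, -68, -67, -66, -63, -62, -61, -60, -59, -58, -57, -55, -54, -53, -52, -51, -50, -49, -48, -47, -46, -45, -44, -43, -41, -40, -39, -38, -37, -36, -35, -34, -33, -32, -31, -30, -29, -28, -27, -19, -17, -16, -15, -14, -13, -12, -11, -10, -9, -8, -7, -6, -5, -4, -3, -2, 0, 1, 2, 3, 4, 6, 7, 8, 9, 10, 11, 12, 13, 14, 15, 16, 17, 18, 19, 20, 25, 26, 27, 28, 29, 30, 31, 32, 33, 34, 35, 36, 37, 38, 39, 40, 41, 42, 43, 44, 45, 46, 47, 48, 49, 50, 51, 52, 53, 54, 55, 56, 57, 58, 59, 60, 61, 62, 63, 64, 65, 66, 67, 69, 70, 71, 72, 73, 74, 75, 76, 77, 78]
```

View pics/s9z.png

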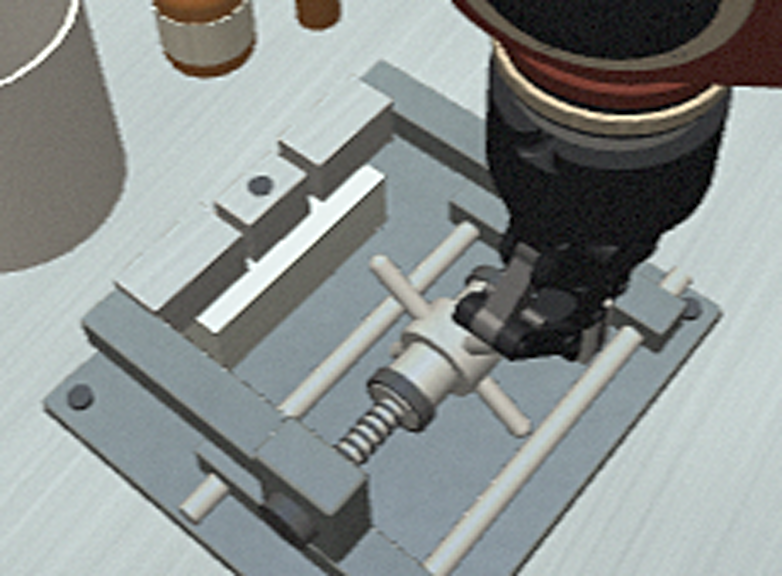

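Jaws are now about 6 mm from the gauge on each side, roughly 2.3 rad left. One more full swing.

>>> servo_tool(
  commands=[0,-0.015,0,0.1,2,-0.1,0,0,0,0,0.1,1.7,0,0,0,0,0,0.6,0.2,0,0,0,0,0,1,0,0,0,0,0,0,1,0,0,0,0,0,-0.01,1,0.1,0,0,0,0,-0.01,1,0.1,-0.1,0],
)

```text
t: 18.45
tool_pos: [0.4985, 0.1945, 0.1174]
tool_rot: [-1.567, 0.079, -0.101]
contact_force: [-3.7, 0.1, 1.8]
opening: -0.0001
```

```bash
python3 -c "
from h import *
fst()"
```

```text
t 18.45 frame x,y,z mm [ -4.5   1.3 117.4] Fx,y,z [-3.69 -0.34  1.77] yawerr 0.0 y [ 0.014  0.001 -1.   ] op -0.0
```

```bash
python3 -c "
from h import *
jaws('s10')" >/dev/null
```

```text
(no output)
```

View pics/s10z.png

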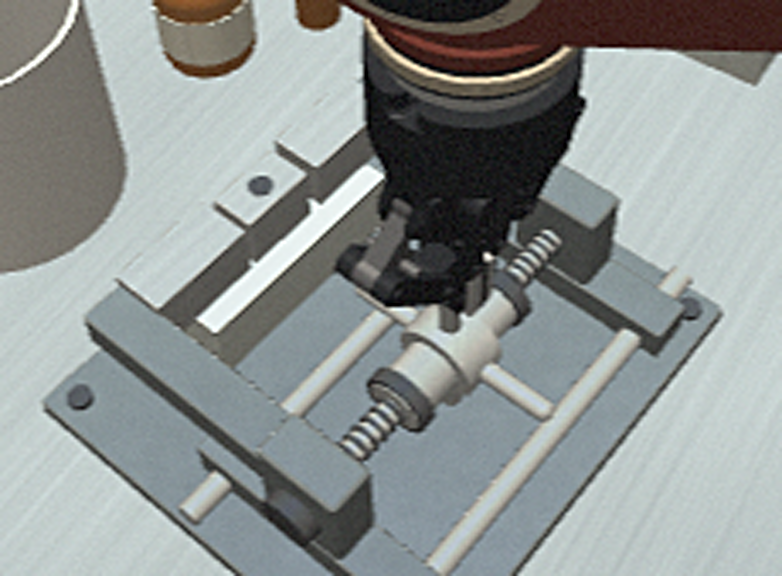

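The finger rode up to z 117 beside the tip. Back off, go down to 96 and push on.

>>> servo_tool(
  commands=[0,0,0.014,-2.5,0,-0.1,0,0,0,0,0,1.4,0,0,0,0,0,0,0.6,0,0,0,0,0,0,0,0,0],
)

```text
t: 18.9
tool_pos: [0.481, 0.1957, 0.0987]
tool_rot: [-1.564, 0.083, -0.101]
contact_force: [-0.6, 0.4, -0.0]
opening: 0.0002
```

```bash
python3 -c "
from h import *
fst()"
```

```text
t 18.9 frame x,y,z mm [-22.    0.5  98.7] Fx,y,z [-0.62  0.31 -0.03] yawerr -0.002 y [ 0.012  0.004 -1.   ] op 0.0
```

>>> servo_tool(
  commands=[0,0,0,1,0.1,0,0,0,0,0,1,0.1,0,0,0,0,0,1,0,0,0,0,0,0,1,0,0,0],
)

```text
t: 19.3
tool_pos: [0.5195, 0.1908, 0.0939]
tool_rot: [-1.565, 0.094, -0.09]
contact_force: [-5.6, 0.7, 0.7]
opening: 0.0001
```

```bash
python3 -c "
from h import *
fst()"
```

```text
t 19.3 frame x,y,z mm [16.8  0.1 93.9] Fx,y,z [-5.62  0.01  0.74] yawerr -0.002 y [-0.002  0.004 -1.   ] op 0.0
```

>>> servo_tool(
  commands=[0,0,0,0.8,0,0,0,0,0,0,-0.6,-1.5,0,0,0,0,0,-2,-2.5,0,0,0,0,0,-4,0,0,0,0,0,0,-2,0,0,0,0,0,0,0,0,0,0],
)

```text
t: 19.9
tool_pos: [0.4459, 0.1996, 0.1397]
tool_rot: [-1.564, 0.091, -0.097]
contact_force: [0.6, -0.5, -0.7]
opening: 0.0002
```

```bash
python3 -c "
from h import *
fst();plan([*fr(-.058),.095],A+np.pi/2,1,0);jaws('s11')"
```

```text
t 19.9 frame x,y,z mm [-57.3   0.3 139.7] Fx,y,z [ 0.62 -0.42 -0.68] yawerr -0.005 y [ 0.004  0.005 -1.   ] op 0.0
[-0.005, -0.005, 0.004, -0.08, 4.47, -0.05, 0.0] ,
occupied mm: [-77, -76, -75, -74, -73, -72, -71, -70, -69, -68, -67, -66, -64, -63, -62, -61, -60, -59, -58, -57, -56, -54, -53, -52, -51, -49, -47, -46, -45, -44, -43, -42, -41, -40, -39, -38, -37, -36, -35, -33, -32, -31, -30, -29, -28, -27, -26, -24, -23, -19, -18, -17, -16, -15, -14, -12, -11, -10, -9, -8, -7, -6, -5, -3, -2, 0, 1, 2, 3, 4, 5, 6, 7, 8, 9, 10, 11, 12, 13, 15, 16, 17, 18, 19, 20, 21, 23, 24, 25, 26, 27, 28, 29, 30, 31, 32, 33, 34, 35, 36, 37, 38, 39, 40, 41, 42, 43, 44, 45, 46, 47, 48, 49, 50, 51, 52, 53, 54, 55, 56, 57, 58, 59, 60, 61, 62, 63, 64, 65, 66, 67, 68, 69, 70, 71, 72, 73, 74, 75, 76]
```

View pics/s11z.png

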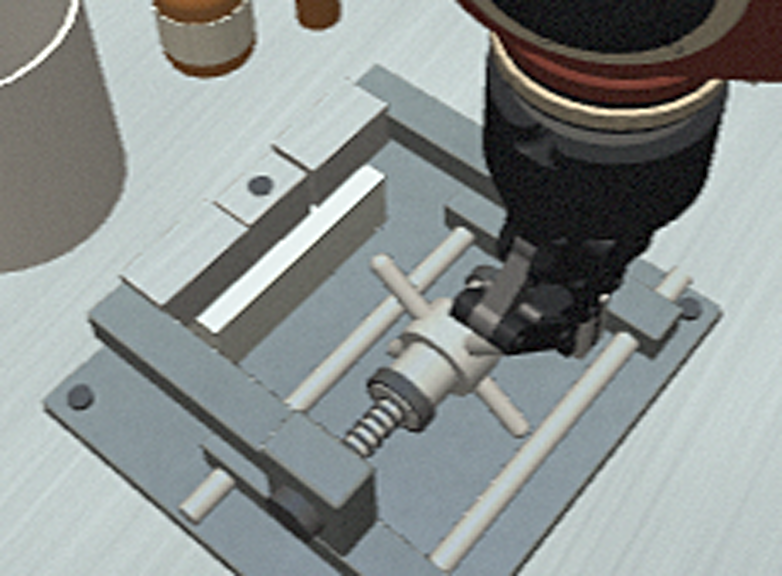

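Gap is about 2 mm per side (roughly 0.9 rad). Final swing, in careful stages.

>>> servo_tool(
  commands=[0,0,0,0,2,0,0,0,0,0,0,2,0,0,0,0,0,0.6,0.4,0,0,0,0,0,1,0,0,0,0,0,0,1,0.2,0,0],
)

```text
t: 20.45
tool_pos: [0.4775, 0.197, 0.0977]
tool_rot: [-1.562, 0.091, -0.099]
contact_force: [-6.0, 0.7, 4.6]
opening: -0.0
```

```bash
python3 -c "
from h import *
fst()"
```

```text
t 20.45 frame x,y,z mm [-25.6   1.4  97.7] Fx,y,z [-6.08  0.02  4.57] yawerr -0.006 y [ 0.006  0.007 -1.   ] op -0.0
```

>>> servo_tool(
  commands=[0,0,0,0.6,0.2,-0.1,0,0,0,0,0.6,0.1,0,0],
)

```text
t: 20.65
tool_pos: [0.4912, 0.1946, 0.0962]
tool_rot: [-1.561, 0.093, -0.098]
contact_force: [-8.2, 0.7, 7.2]
opening: 0.0002
```

```bash
python3 -c "
from h import *
fst()"
```

```text
t 20.65 frame x,y,z mm [-11.8   0.5  96.2] Fx,y,z [-8.25 -0.26  7.17] yawerr -0.007 y [ 0.003  0.007 -1.   ] op 0.0
```

>>> servo_tool(
  commands=[0,0,0,0,0,0,0],
)

```text
t: 20.75
tool_pos: [0.4917, 0.1944, 0.0964]
tool_rot: [-1.561, 0.095, -0.097]
contact_force: [-4.8, 0.4, 1.1]
opening: -0.0003
```

```bash
python3 -c "
from h import *
fst();o=monitor.get_obs();print(o['wrist_torque']);jaws('s12')"
```

```text
t 20.75 frame x,y,z mm [-11.3   0.5  96.4] Fx,y,z [-4.82 -0.19  1.09] yawerr -0.007 y [ 0.001  0.008 -1.   ] op -0.0
[0.16191579 0.87459295 0.01984726]
occupied mm: [-73, -72, -71, -69, -67, -65, -64, -62, -60, -59, -58, -57, -55, -54, -52, -50, -49, -48, -47, -46, -45, -44, -43, -42, -41, -40, -39, -37, -36, -35, -34, -33, -32, -31, -30, -29, -27, -26, -25, -23, -22, -21, -19, -17, -16, -15, -13, -12, -11, -10, -9, -7, -6, -5, -4, -2, -1, 1, 2, 3, 4, 5, 6, 7, 8, 9, 11, 12, 13, 14, 15, 16, 17, 18, 20, 21, 22, 23, 24, 25, 26, 27, 28, 29, 30, 31, 32, 33, 34, 35, 36, 37, 38, 39, 40, 41, 42, 43, 44, 45, 46, 47, 48, 49, 50, 51, 52, 53, 54, 55, 56, 57, 58, 59, 60, 61, 62, 63, 64, 65, 66, 67, 68, 69, 70, 71, 72, 73, 74]
```

View pics/s12z.png

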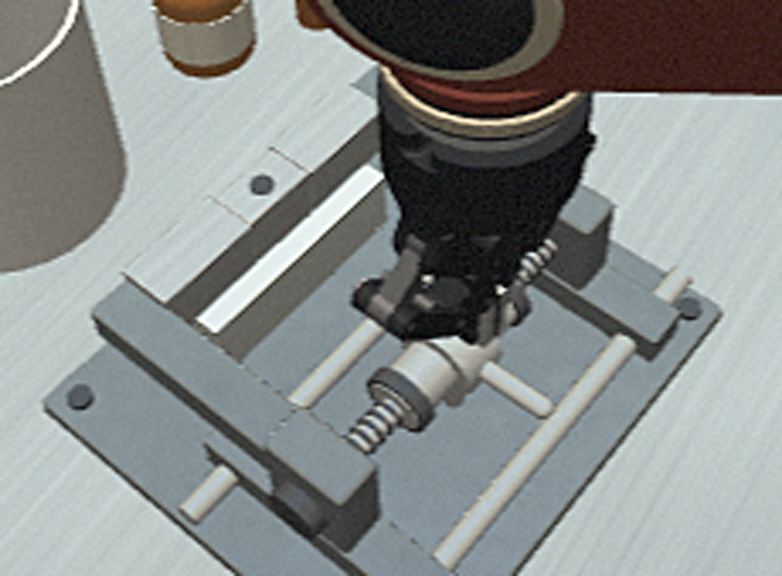

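>>> servo_tool(
  commands=[0,0,0,0.4,-0.1,0,0,0,0,0,0.3,0,0,0],
)

```text
t: 21.0
tool_pos: [0.4939, 0.1942, 0.0964]
tool_rot: [-1.561, 0.108, -0.084]
contact_force: [-15.8, 1.4, 12.8]
opening: 0.0001
```

```bash
python3 -c "
from h import *
fst()"
```

```text
t 21.0 frame x,y,z mm [-9.   0.5 96.4] Fx,y,z [-15.91  -0.38  12.76] yawerr -0.008 y [-0.015  0.009 -1.   ] op 0.0
```

Force jumped to 16 N, so it is clamped. Backing off at once.

>>> servo_tool(
  commands=[0,0,0,-1,-0.2,0,0,0,0,0,-1.5,-1,0,0,0,0,0,-2,-3,0,0,0,0,0,-4,0,0,0,0,0,0,-4,-1,0,0,0,0,0,-3,0,0,0],
)

```text
t: 21.6
tool_pos: [0.3455, 0.2124, 0.1553]
tool_rot: [-1.559, 0.1, -0.101]
contact_force: [-0.3, -0.2, -0.1]
opening: -0.0001
```

```bash
python3 -c "
from h import *
fst();jaws('s13')
d=np.load('pics/s13.npz');P=cloud(d);Q=P[...,:2]-O;x=Q@EX;y=Q@EY;z=P[...,2]
m=(abs(y)<.012)&(z>.08)&(z<.122)&(abs(x)<.06)
print(m.sum());
for lo in range(80,120,5):
  k=m&(z*1000>lo)&(z*1000<=lo+5)
  if k.sum()>3: print(lo,(x[k].min()*1000).round(1),(x[k].mean()*1000).round(1),(x[k].max()*1000).round(1),k.sum())
for n in 'sides':pass
g=(abs(z-.092)<.004)&(x>.08)&(x<.15)&(abs(y)<.0185);print(cv2.minAreaRect(np.stack([x[g],y[g]],-1).astype(np.float32)),np.median(z[g]))
"
```

```text
t 21.6 frame x,y,z mm [-158.5    1.5  155.3] Fx,y,z [-0.23 -0.25 -0.1 ] yawerr -0.013 y [ 0.001  0.01  -1.   ] op -0.0
occupied mm: [-75, -74, -72, -71, -69, -68, -67, -66, -65, -63, -62, -61, -60, -59, -58, -55, -54, -53, -52, -51, -50, -48, -47, -46, -45, -44, -43, -42, -41, -39, -37, -36, -35, -34, -33, -32, -31, -30, -29, -28, -27, -26, -25, -24, -23, -22, -21, -20, -19, -18, -17, -16, -15, -14, -13, -12, -11, -10, -9, -8, -7, -6, -5, -4, -3, -2, -1, 0, 1, 2, 3, 4, 5, 6, 7, 8, 9, 10, 11, 12, 13, 14, 15, 16, 17, 18, 19, 20, 21, 22, 23, 24, 25, 26, 27, 28, 29, 30, 31, 32, 33, 35, 36, 37, 38, 40, 41, 43, 44, 45, 46, 47, 48, 49, 50, 51, 52, 53, 54, 55, 57, 58, 59, 60, 61, 62, 63, 64, 65, 66, 67, 68, 69, 70, 71, 72, 73, 74]
255
80 -12.1 -1.2 12.6 150
85 -3.9 -0.8 4.1 8
90 -3.5 -0.9 4.1 14
95 -3.1 -0.7 3.8 14
100 -2.9 -0.2 3.6 15
105 -2.3 -0.1 3.7 12
110 -2.3 -0.1 3.6 17
115 -1.6 2.0 6.4 25
((0.11432865262031555, -0.00010948069393634796), (0.03646354749798775, 0.024696551263332367), 89.9411392211914) 0.09244687261202666
```

View pics/s13z.png

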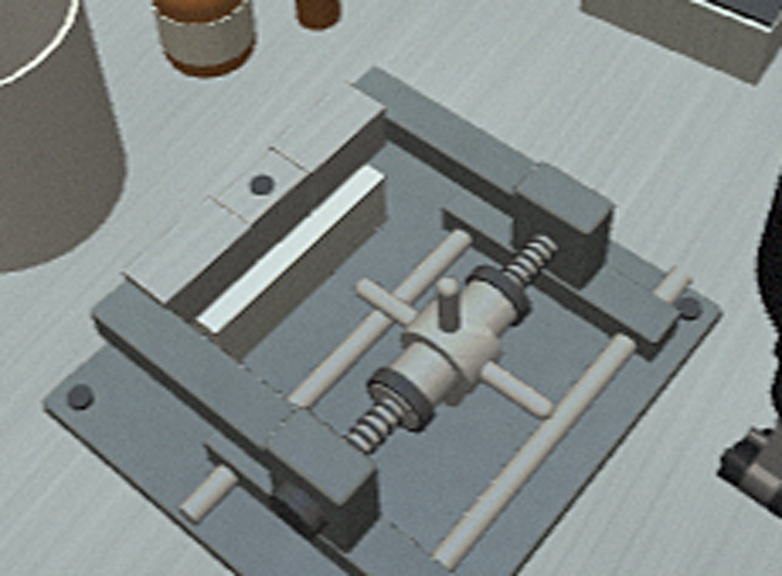

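Side view: the spoke is upright at (448,300) and both jaws touch the gauge. I'll verify the clamping with one gentle push near the spoke's end: it should hold still at 6–9 N.

>>> servo_tool(
  commands=[0,0,0,4,0,0,0,0,0,0,4,0,0,0,0,0,0,3,2,-0.1,0,0,0,0,1.3,2,0,0,0,0,0,0,0.5,0,0,0,0,0,0,0,0,0],
)

```text
t: 22.25
tool_pos: [0.474, 0.1968, 0.1124]
tool_rot: [-1.555, 0.082, -0.111]
contact_force: [0.8, 0.6, -0.2]
opening: 0.0
```

```bash
python3 -c "
from h import *
fst()"
```

```text
t 22.25 frame x,y,z mm [-29.1   0.7 112.4] Fx,y,z [ 0.75  0.65 -0.16] yawerr -0.007 y [ 0.02   0.012 -1.   ] op 0.0
```

>>> servo_tool(
  commands=[0.01,0,0.02,0.5,0.3,0,0,0,0,0,0.5,0.2,0,0,0,0,0,0.3,0,0,0,0,0,0,0,0,0,0],
)

```text
t: 22.65
tool_pos: [0.4884, 0.1958, 0.11]
tool_rot: [-1.542, 0.092, -0.097]
contact_force: [-0.8, -0.2, -0.6]
opening: 0.0002
```

```bash
python3 -c "
from h import *
fst()"
```

```text
t 22.65 frame x,y,z mm [-14.6   1.4 110. ] Fx,y,z [-0.74 -0.29 -0.56] yawerr -0.006 y [ 0.005  0.026 -1.   ] op 0.0
```

>>> servo_tool(
  commands=[-0.02,0,0,0.3,0.3,0,0,0,0,0,0.2,0,0,0],
)

```text
t: 22.85
tool_pos: [0.4921, 0.1954, 0.1074]
tool_rot: [-1.564, 0.096, -0.093]
contact_force: [-7.9, 0.3, 2.7]
opening: 0.0004
```

```bash
python3 -c "
from h import *
fst()"
```

```text
t 22.85 frame x,y,z mm [-10.9   1.5 107.4] Fx,y,z [-7.93 -0.59  2.74] yawerr -0.006 y [-0.002  0.005 -1.   ] op 0.0
```

>>> servo_tool(
  commands=[0,0,0,0.2,0,0,0,0,0,0,0.2,0,0,0],
)

```text
t: 23.05
tool_pos: [0.4924, 0.1954, 0.1073]
tool_rot: [-1.566, 0.104, -0.084]
contact_force: [-7.1, -1.5, 6.6]
opening: 0.0
```

```bash
python3 -c "
from h import *
fst()"
```

```text
t 23.05 frame x,y,z mm [-10.7   1.5 107.3] Fx,y,z [-6.87 -2.27  6.56] yawerr -0.004 y [-0.012  0.003 -1.   ] op 0.0
```

It holds at about 7–8 N with no movement, so it is well clamped. Withdrawing and doing a final check.

>>> servo_tool(
  commands=[0,0,0,-1,-0.2,0,0,0,0,0,-2,-2,0,0,0,0,0,-3,-3,0,0,0,0,0,-4,-2,0,0,0,0,0,-4,0,0,0,0,0,0,0,0,0,0,0,0,0,0,0,0,0],
)

```text
t: 23.75
tool_pos: [0.3483, 0.2135, 0.1841]
tool_rot: [-1.565, 0.099, -0.087]
contact_force: [-0.2, 0.5, 0.2]
opening: -0.0
```

```bash
python3 -c "
from h import *
fst();jaws('s14')
d=np.load('pics/s14.npz');P=cloud(d);Q=P[...,:2]-O;x=Q@EX;y=Q@EY;z=P[...,2]
m=(abs(y)<.012)&(z>.09)&(z<.122)&(abs(x)<.06)
for lo in range(90,120,10):
  k=m&(z*1000>lo)&(z*1000<=lo+10)
  if k.sum()>3: print(lo,(x[k].mean()*1000).round(1),k.sum())
g=(abs(z-.092)<.004)&(x>.08)&(x<.15)&(abs(y)<.0185);print(cv2.minAreaRect(np.stack([x[g],y[g]],-1).astype(np.float32)),np.median(z[g]))
X,Y,Z=P[...,0],P[...,1],P[...,2]
k=(X>.47)&(X<.57)&(Y<-.1)&(Y>-.18)&(Z>.068)&(Z<.09);print('knob',P[k].mean(0),k.sum())
shot('top','t14')"
```

```text
t 23.75 frame x,y,z mm [-155.9    2.9  184.1] Fx,y,z [-0.24  0.46  0.16] yawerr -0.003 y [-0.007  0.004 -1.   ] op -0.0
occupied mm: [-75, -74, -73, -72, -71, -69, -68, -66, -65, -63, -62, -61, -60, -59, -57, -56, -55, -54, -53, -52, -50, -49, -48, -47, -46, -44, -43, -42, -41, -40, -39, -38, -37, -36, -35, -34, -33, -32, -30, -29, -28, -27, -26, -25, -24, -23, -22, -21, -20, -19, -18, -17, -16, -15, -14, -13, -11, -10, -9, -7, -6, -5, -4, -3, -2, -1, 0, 1, 2, 3, 4, 5, 6, 7, 8, 9, 10, 11, 12, 13, 14, 15, 16, 17, 18, 19, 20, 21, 22, 23, 24, 25, 26, 27, 28, 29, 30, 31, 32, 33, 34, 35, 36, 37, 38, 39, 40, 41, 42, 43, 44, 45, 46, 47, 48, 49, 50, 51, 52, 53, 54, 55, 56, 57, 58, 59, 60, 61, 62, 63, 65, 66, 67, 68, 69, 70, 71, 72, 73, 74]
90 -0.3 26
100 -0.4 24
110 1.2 43
((0.1145579069852829, -6.3944607973098755e-06), (0.024874158203601837, 0.03698986768722534), 0.3127852976322174) 0.09241153704152982
knob [ 0.52118782 -0.13841336  0.07734416] 92
```

View pics/s14.png

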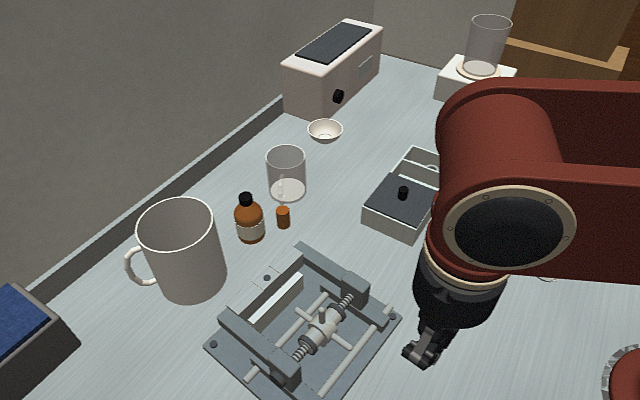

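View pics/t14.png

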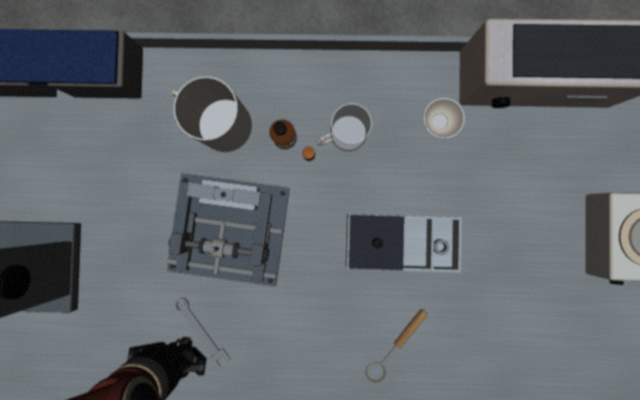

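The cover is on the deck with its knob at (377,243). The gauge is clamped between both jaws at (223,193), the bystanders are unmoved, and the arm is clear.

```bash
python3 -c "
from station import ticket
print(ticket.finish_job())"
```

```text
the job is handed in; nothing more can be done
None
```

The job is handed in at about 24 s. The gauge block is clamped on the seat, but one push on the spoke went over the 12 N forcing mark.

**What I did:**
- Slid the cover by its knob onto the deck.
- Lifted the gauge out of the pocket next to the deck, stood it on the seat and let go.
- Turned the sleeve about 6 rad in five spoke swings until it tightened.

**Last checks:**

| Item | Reading | Result |
|---|---|---|
| Gauge position | frame x about 114.5 mm, y about 0 | within limits |
| Gauge top | 92.4 mm, so flat on the seat | upright |
| Gauge turn against frame y | about 0.3° | within limits |
| Jaws | no gap to the gauge on either side | gripping |
| Cover knob | tray y about +62 mm | on the deck |
| Jug, bottle and vial | no change visible in the pictures | not moved |
| Arm | withdrawn, contact force near 0 | touching nothing |

**What did not go cleanly:**
- **Overshoot while tightening:** the last tightening push read 16 N for a moment, with 13 N upward. I backed off at once. I estimate that put 80 to 120 N on the jaws at worst, so the 90 N limit may have been passed. I had no direct reading of the jaw force.
- **Recheck:** a later push near the spoke's end held still at 7 to 8 N, which fits "well clamped".
- **Slip:** on the fourth swing the finger rode up to the spoke's tip, so I repositioned it and finished the swing.

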